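# Empty the nozzle tumbler

### The job

The cleaning tumbler on this repair bench is finished. Before touching the drum, press the stop button fully down and let it come back up; then turn the drum by its three-armed handwheel until its open face points straight down and all three hot-air nozzles have dropped into the tray beneath. Leave the drum standing like that, and do not disturb the tin, the screwdriver or the board holder.

Things in the scene. Friction and masses are not known exactly. Their poses are not given: they have to be found in the camera images.
- cradle: Fixed stand, 210 (x) by 170 (y) by 172 mm high. Origin: centre of its underside on the table; z up, y along the drum's horizontal axis towards the handwheel, x away from the robot. Upright bearing posts (50 mm along x, 14 mm along y) stand at y = -68 and +68 mm; the drum's axis runs along y 160 mm above the table. Place and yaw vary.
- drum (a joint): Turn of drum and handwheel about cradle +y, rad. 0: open face straight down. Starts between -4.15 and -3.4 (open face up) and must be raised to 0; rising values lower the handwheel's far (cradle +x) side. A stop at -4.3 blocks the other way round, another stands at +0.6. Stiff bearing: about 0.2 N m to turn, stays where it is left.
- port (a point): Centre of the open face of the drum, 50 mm from its axis. The drum is a grey barrel 100 mm long between two aluminium end discs of 120 mm diameter, round at the back, with two flat walls that run up to one open face (55 by 95 mm). The point's own -z points out of the opening.
- hub (a point): Centre of the handwheel on the drum's axis, 140 mm from the cradle's centre; it does not turn (axes as the cradle's). Black hub 40 mm across, 30 mm long; three steel arms 10 mm thick, 120 degrees apart. With the drum at angle J the knobs stand at -30, 90 and 210 degrees minus J, measured from cradle +x upwards, their centres 85 mm from the axis.
- knob_a (a point): Centre of a black knob on an arm's end: a short cylinder 26 mm in diameter, 24 mm long along the drum's axis; at -30 degrees when joint drum is 0. Knobs can be pinched from above, fingers on its two flat ends, and led round. Below about -35 degrees on the far side a gripper's body fouls the next arm: take another knob.
- knob_b (a point): Centre of the equal knob that stands at 90 degrees (straight up) when the drum's joint is 0.
- knob_c (a point): Centre of the equal knob that stands at 210 degrees when the drum's joint is 0.
- tray (a point): Centre of the inner floor, 4 mm above the table, of the open steel catch tray under the drum, part of the cradle: outside 210 mm (x) by 118 mm (y), 45 mm high, walls 4 mm. Axes as the cradle's.
- stop (a joint): Stroke of the stop button: 0 is up, 0.006 m is fully down. Its spring needs about 5 N at full stroke and brings it back up.
- stop_top (a point): Middle of the top face of the grey stop button (36 mm diameter, moves straight down), in a black housing on a grey box of 85 by 85 mm, 40 mm high, fixed to the table. The box stands left or right of the tumbler.
- nozzle1_center (a point): Centre of a steel hot-air nozzle, a round stepped piece 18 mm in diameter and 22 mm long, 25 g; starts inside the drum, lying on its lower wall.
- nozzle2_center (a point): Centre of a steel hot-air nozzle, a round stepped piece 18 mm in diameter and 22 mm long, 25 g; starts inside the drum, lying on its lower wall.
- nozzle3_center (a point): Centre of a steel hot-air nozzle, a round stepped piece 18 mm in diameter and 22 mm long, 25 g; starts inside the drum, lying on its lower wall.
- tin_center (a point): Bystander: centre (half-way up) of a round tin 60 mm in diameter, 55 mm high, standing left or right of the tumbler. Leave alone.
- screwdriver: Bystander: a screwdriver 170 mm long lying on the mat; origin under its middle. Leave alone.
- jig_center (a point): Bystander: centre (half-way up) of a circuit-board holder, 75 by 110 mm, 26 mm high. Leave alone.
There are look-alikes about, which are no part of the job. What is meant by the part that bears stop is not pink or turquoise, and is the smaller of those in its own colour.

How it is judged (in metres and radians):
On the way, in this order (a step that is already met when the one before it is completed fails the run):
1. the stop button is pressed fully down before the drum is turned (value of joint stop above 0.0052 m and value of joint drum below -3.25 rad), for 0.05 s.
2. the button is let up again, the drum still not turned (value of joint stop below 0.001 m and value of joint drum below -3.25 rad), for 0.05 s.
3. the drum's open face points straight down (value of joint drum between -0.22 and 0.22 rad), for 0.2 s.
At the end, for the whole second after the job is handed in: The drum stands still with its open face within 0.22 rad (about 13 degrees) of straight down, the stop button is up, and all three nozzles lie inside the tray's walls (all of step 3 and velocity of joint drum between -0.05 and 0.05 rad/s and value of joint stop below 0.001 m and x of nozzle1_center in the frame of tray between -0.103 and 0.103 m and y of nozzle1_center in the frame of tray between -0.057 and 0.057 m and z of each of nozzle1_center, nozzle2_center, nozzle3_center in the frame of tray below 0.045 m and x of nozzle2_center in the frame of tray between -0.103 and 0.103 m and y of nozzle2_center in the frame of tray between -0.057 and 0.057 m and x of nozzle3_center in the frame of tray between -0.103 and 0.103 m and y of nozzle3_center in the frame of tray between -0.057 and 0.057 m); the robot touches nothing.
It fails at once if a bystander is moved by more than 25 mm (distance of any of tin_center, screwdriver, jig_center from where it was at the start of the episode above 0.025 m).
It also fails if it takes over 72 s, if anything falls off the work surface, if the arm or the gripper's body presses on something with over 40 N, if the wrist force passes 120 N, or if a joint passes its speed limit or range.

### The arm

A 6-joint arm with a two-finger parallel gripper is mounted at the origin on the work surface. World frame = base frame: x ahead of the robot, y to its left, z up, the work surface at z = 0. Lengths are in m, angles in degrees, forces in N, time in s.
With the tool pointing down it reaches from about 0.4 to 0.825 m from the base axis. Payload 7 kg.
Tool frame: the origin (TCP) lies on the front face of the gripper's body, between the roots of the fingers; the fingertips stand 66 mm ahead of it and the grasp point (between the pads) lies 47 mm ahead of it; z points along the fingers, y is the line along which they close (so a half turn about z gives the same grasp; the last joint's range is limited). The gripper opens to 88 mm and grips with 3 to 60 N. Pads are 19 mm wide; open, the fingers measure 130 mm over their backs; the gripper's body (78 mm by 193 mm) begins 47 mm behind the grasp point.
Start: joints at [-57.691, 20.546, 0.682, 0, -70.136, -16.507], TCP at [0.184, -0.649, 0.292] pointing down, gripper open.
Joint ranges: [-176.03, 176.03], [-82.01, 121.73], [-58.28, 71.71], [-173.87, 95.51], [-174.79, -0.11], [-173.66, 173.66]. Speed limits (degrees/s): [136.94, 136.94, 172.46, 180, 180, 180].

### API

Orientations are given as [roll, pitch, yaw] about the fixed x, y, z axes, in that order (R = Rz(yaw) Ry(pitch) Rx(roll)).
In Python, from plant import ctrl gives the robot as it stands.
- The arm moves only by the tool send_rows, never from a script. Its argument "deltas" is a list of rows, each a list of 2 entries, a list of its own where there are three numbers: the shift along the tool's x, y, z each as a share of 800 mm, from -1 to 1, then the turn about the tool's z as a share of 90 degrees, from -1 to 1. A call has exactly 5 rows; each row is the pose to reach, as a shift and turn from the pose commanded when the call began, along the tool's axes at that moment; what a row does not reach only later rows make up. A row lasts 1/12 s, in which the tool goes at most 41.7 mm and 7.16 degrees, less where a joint would pass 70% of its speed; a pose out of reach is approached as far as the arm can. A call with a number of a shift or a turn outside -1 to 1 is refused whole. A call with a gripper value outside its range is refused whole. "gripper" is the opening, from 0 (shut) to 1 (fully open), set as the call begins (left out, the last holds). The fingers move at their own pace and stop on an object; the grip force is fixed at half the most. Time passes only in rows, so rows that repeat a pose let the fingers close, or fill a call up. It gives the time, the measured TCP pose, the force, the opening and the grip force at its end, in the units of the state.
- ctrl.get_obs(): the state, without advancing time (a new reading comes with each control period).
- ctrl.snapshot(name): name is "scene" or "top" or "wrist"; returns a dict with "color" (420x560x3 uint8, red, green, blue), "vertical_fov" (degrees; the focal length in pixels is half the picture's height over the tangent of half this angle, whatever the lens; pixels are square), "cx", "cy" (the principal point, pixels), "rvec" (rotation vector, rad) and "tvec" (3), from world to camera coordinates, as OpenCV has them. Camera axes: x right, y down, z forward; pixel columns grow to the right and rows downward; lengths in m; the calibration is good to about 2 mm. The wrist camera is an equidistant fisheye: a pixel r from the principal point sees the ray r / f radians off the axis. A picture is of the moment at which its call begins. There is no depth.
- ctrl.close_job(): hands the job in; it is judged then, once.
Trained networks look in a picture, given as the dict that the camera call returned (one of the last four; its "shot" number tells which), for a name from the list of things; names that differ only in an ending like _2 or _b are one class to them, and where a whole thing is asked for, a point or a joint stands for the part that bears it (a point fixed in the world has none). Each returns a list of dicts, best first, with "conf" (0 to 1); they miss things now and then, are a little off and sometimes report something else, mostly with a low value. They report only what shows in the picture. A call takes as long as a camera call. They do not tell look-alikes from the thing itself.
- ctrl.boxes_of(picture, thing): "xy" ([column, row] as shares, 0 to 1, of the picture: columns of its width, rows of its height, amid what is visible of it).
- ctrl.cut_out(picture, thing): "pixels" (420x560 bool, what is visible of it) and "xy" ([column, row] as shares, 0 to 1, of the picture: columns of its width, rows of its height, amid what is visible of it).
The state is a dict: "clock": time; "joint_pos": joint angles; "qvel": joint speeds; "tau": joint torques, N m; "tool_pos": TCP position; "orientation": TCP orientation; "force": force on the tool from outside, world axes, zero at the start; "moment": the same for the moment, N m; "opening": finger opening in m; "gripper_force": force on a finger pad.
Only numpy, scipy, OpenCV 4.12 (cv2) and the standard library are available. Lean on these libraries where they do the work, as an engineer would, in place of code of your own. Each camera call takes 0.05 s, during which the arm holds its last target. There are 200 camera calls.

## Working session

There is one attempt and no reset: what is moved stays moved. The work goes in short steps, Python scripts to look and compute and a tool call to move; the robot and the scene stay as the last step left them, time stands still between calls to the robot, and variables do not carry over. Pictures are saved under pics/ and viewed, at most 10 in all, crops included, and the job is handed in when it is done.

Besides the shell and the picture viewer there is one more tool, called after "Call:" by a JSON object that holds its "op" and its "data". send_rows: Moves the arm, as the interface text tells. Shift numbers are shares of 800 mm and turn numbers shares of 90 degrees, none past 1 either way. Its arguments: {"type":"object","properties":{"deltas":{"type":"array","items":{"type":"array"}},"gripper":{"type":"number"}},"required":["deltas"]}

```bash
mkdir -p pics; ls; cat > h.py <<'E'
import numpy as np, cv2
from plant import ctrl
from scipy.spatial.transform import Rotation as R
def cam(p):
    H=p["color"].shape[0]; f=H/2/np.tan(np.radians(p["vertical_fov"])/2)
    return f,p["cx"],p["cy"],cv2.Rodrigues(np.array(p["rvec"],float))[0],np.array(p["tvec"],float).ravel()
def ray(p,uv,fish=False):
    f,cx,cy,Rm,t=cam(p); d=np.array([(uv[0]-cx)/f,(uv[1]-cy)/f])
    if fish:
        r=np.linalg.norm(d); v=np.array([*(d/max(r,1e-9)*np.sin(r)),np.cos(r)])
    else: v=np.array([*d,1.])
    return -Rm.T@t, Rm.T@v
def onz(p,uv,z,fish=False):
    o,v=ray(p,uv,fish); return o+v*(z-o[2])/v[2]
def proj(p,X):
    f,cx,cy,Rm,t=cam(p); c=Rm@np.array(X)+t; return np.array([cx+f*c[0]/c[2],cy+f*c[1]/c[2]])
def save(p,n): cv2.imwrite("pics/"+n,cv2.cvtColor(p["color"],cv2.COLOR_RGB2BGR))
def px(d): return np.array(d["xy"])*[560,420]
def tri(p1,u1,p2,u2):
    a,d1=ray(p1,u1);b,d2=ray(p2,u2);d1/=np.linalg.norm(d1);d2/=np.linalg.norm(d2)
    s=np.linalg.lstsq(np.c_[d1,-d2],b-a,rcond=None)[0]; A=a+s[0]*d1;B=b+s[1]*d2
    return (A+B)/2,np.linalg.norm(A-B)
E
python3 - <<'E'
from h import *
o=ctrl.get_obs(); print(o)
for n in("scene","top"):
    p=ctrl.snapshot(n); save(p,n+"0.png"); print(n,p["vertical_fov"],ray(p,(280,210)))
    for t in("stop_top","hub","knob_a","cradle","drum","tray","tin_center","screwdriver","jig_center","port"):
        print(t,[(px(d).round(),round(d["conf"],2),onz(p,px(d),{"stop_top":.05,"hub":.16}.get(t,0.03)).round(3)) for d in ctrl.boxes_of(p,t)[:6]])
E
```

```text
pics
{'clock': 0.0, 'joint_pos': array([-5.76903718e+01,  2.05912045e+01,  6.34261379e-01, -1.91905964e-02,
       -7.01370448e+01, -1.65058745e+01]), 'qvel': array([ 0.01297149, -0.06899916, -0.03517064,  0.16377541, -0.05825539,
        0.07339323]), 'tau': array([ 9.37901241e-04, -5.82718241e+01,  2.93059838e+01,  6.99734196e+00,
        6.71107948e-03, -2.29008247e-04]), 'tool_pos': array([ 0.18369421, -0.64912707,  0.29123184]), 'orientation': array([ 1.79904759e+02, -9.40870999e-03, -1.64202774e+02]), 'force': array([ 0.56836896,  0.0407888 , -0.37630173]), 'moment': array([-0.07070171,  0.0454062 , -0.05154066]), 'gripper_force': 0.0, 'opening': 0.08784843405310593}
scene 43.31357954290007 (array([1.45451991, 0.22796148, 1.4187444 ]), array([-0.59167324, -0.20389549, -0.78028503]))
stop_top [(array([245., 246.]), 0.43, array([ 0.594, -0.179,  0.05 ])), (array([250., 166.]), 0.41, array([ 0.273, -0.301,  0.05 ])), (array([223., 206.]), 0.39, array([ 0.473, -0.311,  0.05 ]))]
hub [(array([311., 246.]), 0.81, array([0.59 , 0.031, 0.16 ]))]
knob_a [(array([320., 227.]), 0.64, arra
[... 966 characters left out ...]
.3, array([0.525, 0.035, 0.16 ]))]
knob_a [(array([216., 211.]), 0.94, array([0.545, 0.052, 0.03 ]))]
cradle [(array([223., 213.]), 0.56, array([0.536, 0.031, 0.03 ]))]
drum [(array([217., 207.]), 0.94, array([0.555, 0.048, 0.03 ]))]
tray [(array([225., 218.]), 0.81, array([0.523, 0.027, 0.03 ])), (array([216., 209.]), 0.71, array([0.551, 0.051, 0.03 ])), (array([336., 222.]), 0.43, array([ 0.499, -0.303,  0.03 ]))]
tin_center [(array([125., 235.]), 0.56, array([0.481, 0.324, 0.03 ]))]
screwdriver [(array([122., 157.]), 0.57, array([0.719, 0.335, 0.03 ]))]
jig_center [(array([361., 159.]), 0.94, array([ 0.689, -0.388,  0.03 ]))]
port [(array([215., 207.]), 0.8, array([0.556, 0.054, 0.03 ]))]
```

View pics/scene0.png

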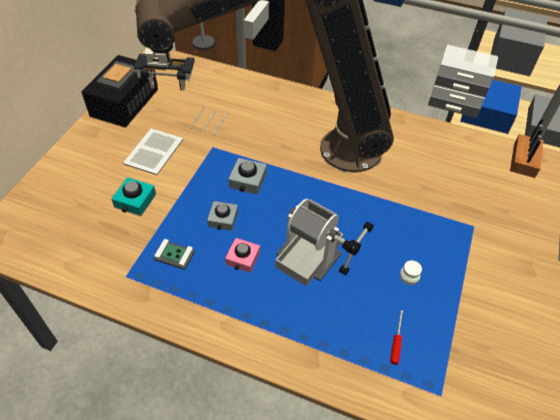

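View pics/top0.png

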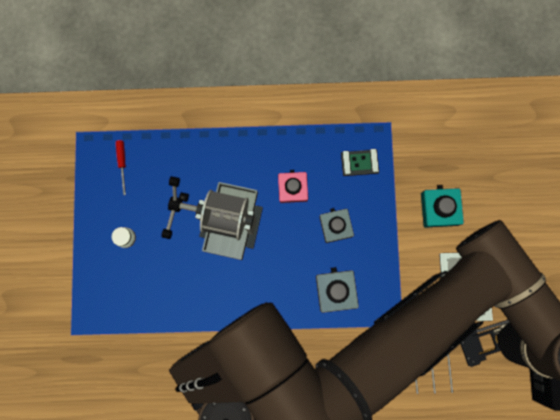

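The scene view shows the smaller grey box at (223,212), and in the top view at (337,225). The handwheel hub is at about (352,246) in scene and (174,205) in top. Next I'll zoom in on the tumbler in both views.

```bash
python3 - <<'E'
from h import *
s=cv2.imread("pics/scene0.png");t=cv2.imread("pics/top0.png")
a=cv2.resize(s[190:290,260:390],None,fx=6,fy=6,interpolation=cv2.INTER_CUBIC)[:600]
b=cv2.resize(t[165:265,150:270],None,fx=6,fy=6,interpolation=cv2.INTER_CUBIC)
cv2.imwrite("pics/zs.png",a);cv2.imwrite("pics/zt.png",b)
ps=ctrl.snapshot("scene");pt=ctrl.snapshot("top")
us=[px(d) for d in ctrl.cut_out(ps,"stop_top")];ut=[px(d) for d in ctrl.cut_out(pt,"stop_top")]
print(us,ut)
for u in us:
  for v in ut:
    X,e=tri(ps,u,pt,v)
    if e<.02: print(u,v,X.round(3),e.round(4))
def dark(im,x0,x1,y0,y1):
    m=(im[y0:y1,x0:x1].max(2)<75).astype(np.uint8)
    n,l,st,c=cv2.connectedComponentsWithStats(m); return [(st[i,4],(c[i]+[x0,y0]).round(1)) for i in range(1,n) if st[i,4]>15]
print(dark(s,205,242,195,232),dark(t,318,358,206,245))
print(dark(s,335,385,215,280),dark(t,155,200,170,245))
E
```

```text
[array([130.312, 189.   ]), array([249.48 , 165.606]), array([243.88 , 248.808]), array([221.816, 208.614]), array([318.976, 227.094])] [array([337.512, 288.582]), array([448.   , 202.314]), array([337.4  , 219.702])]
[130.312 189.   ] [448.    202.314] [ 0.542 -0.624  0.07 ] 0.0048
[249.48  165.606] [337.512 288.582] [ 0.304 -0.292  0.088] 0.0067
[243.88  248.808] [337.512 288.582] [ 0.298 -0.334 -0.449] 0.0185
[221.816 208.614] [337.4   219.702] [ 0.501 -0.303  0.071] 0.0029
[(np.int32(80), array([222.2, 212.8])), (np.int32(115), array([219.5, 225.2]))] [(np.int32(133), array([336.7, 225. ]))]
[(np.int32(56), array([368. , 226.1])), (np.int32(182), array([351.2, 246.5])), (np.int32(58), array([343.6, 269.8]))] [(np.int32(96), array([173.9, 181.5])), (np.int32(229), array([177.3, 201.8])), (np.int32(28), array([198. , 208.7])), (np.int32(83), array([166.4, 233.4]))]
```

View pics/zs.png

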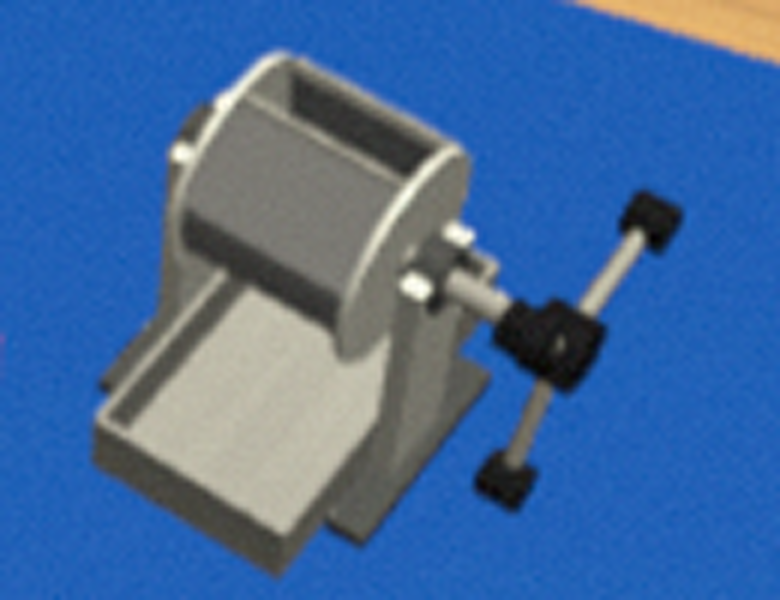

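View pics/zt.png

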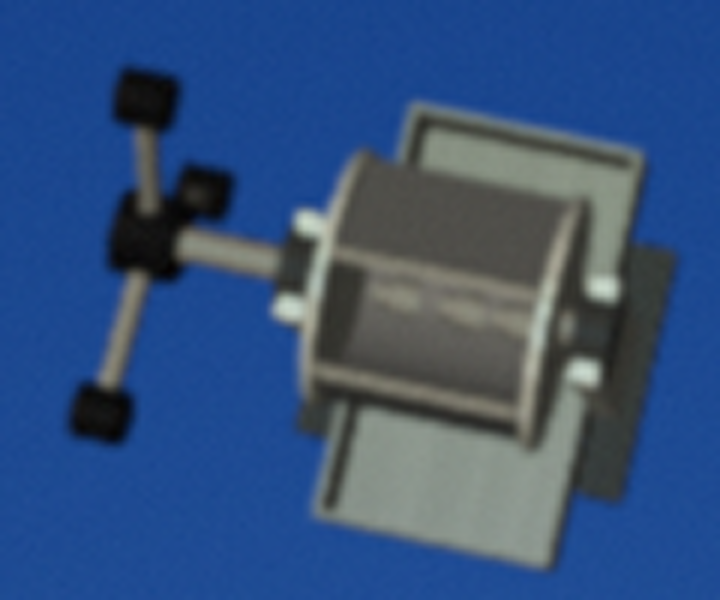

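```bash
python3 - <<'E'
from h import *
from scipy.optimize import least_squares
ps=ctrl.snapshot("scene");pt=ctrl.snapshot("top")
def pts(q):
    x,y,yaw,J=q; ex=np.array([np.cos(yaw),np.sin(yaw),0]);ey=np.array([-np.sin(yaw),np.cos(yaw),0]);ez=np.array([0,0,1.])
    h=np.array([x,y,.16]); k=[h+.085*(np.cos(a)*ex+np.sin(a)*ez) for a in np.radians([-30,90,210])-J]
    return h,k,ey,ex
def res(q):
    h,(a,b,c),ey,ex=pts(q)
    return np.r_[proj(pt,a)-[166.5,233.4],proj(pt,c)-[174,181.5],proj(pt,b)-[184,197],proj(ps,a)-[368,226.1],proj(ps,c)-[343.6,269.8],
       proj(pt,h+.0*ey)-[174.6,204.7]]
for J0 in(-4.1,-3.8,-3.4):
    r=least_squares(res,[.55,.16,-.2,J0],loss="soft_l1"); print(r.x.round(4),r.cost,res(r.x).round(1))
h,k,ey,ex=pts(r.x); print(np.degrees(r.x[2]),np.round(k,3),"cradle",(h-.14*ey).round(3))
E
```

```text
[ 0.5481  0.1456 -0.2403 -3.5066] 26.165682627557477 [  0.2  -0.2   0.5  -1.3  -0.4   0.9   0.3   0.1   3.4 -22.8   0.6  -0.9]
[ 0.5481  0.1456 -0.2403 -3.5066] 26.165682627557448 [  0.2  -0.2   0.5  -1.3  -0.4   0.9   0.3   0.1   3.4 -22.8   0.6  -0.9]
[ 0.5481  0.1456 -0.2403 -3.5066] 26.165682627557395 [  0.2  -0.2   0.5  -1.3  -0.4   0.9   0.3   0.1   3.4 -22.8   0.6  -0.9]
-13.766499519555849 [[0.467 0.166 0.173]
 [0.578 0.138 0.081]
 [0.6   0.133 0.226]] cradle [0.515 0.01  0.16 ]
```

```bash
cat > mv.py <<'E'
from h import *
import sys
# print shift/turn (interface units) from measured pose to target tcp x y z yaw
def go(x,y,z,yaw):
    o=ctrl.get_obs(); p=o["tool_pos"]; r=R.from_euler("xyz",o["orientation"],degrees=True)
    d=r.inv().apply(np.array([x,y,z])-p)/.8
    t=-((yaw-o["orientation"][2]+180)%360-180)/90
    print("t",round(o["clock"],2),"shift",d.round(4),"turn",round(t,4),"dist",(d*800).round(0))
if __name__=="__main__": go(*map(float,sys.argv[1:]))
E
python3 - <<'E'
from h import *
from scipy.optimize import least_squares
ps=ctrl.snapshot("scene");pt=ctrl.snapshot("top")
def pts(q):
    x,y,yaw,J=q; ex=np.array([np.cos(yaw),np.sin(yaw),0]);ey=np.array([-np.sin(yaw),np.cos(yaw),0]);ez=np.array([0,0,1.])
    h=np.array([x,y,.16]); k=[h+.085*(np.cos(a)*ex+np.sin(a)*ez) for a in np.radians([-30,90,210])-J]
    return h,k,ey,ex
def res(q):
    h,(a,b,c),ey,ex=pts(q)
    return np.r_[proj(pt,a)-[166.5,233.4],proj(pt,c)-[174,181.5],proj(pt,b)-[184,197],proj(ps,a)-[368,226.1],proj(ps,b)-[343.6,269.8],
       proj(pt,h+.0*ey)-[174.6,204.7]]
r=least_squares(res,[.55,.16,-.2,-3.5],loss="soft_l1"); print(r.x.round(4),r.cost,res(r.x).round(1))
h,k,ey,ex=pts(r.x); print(np.degrees(r.x[2]),np.round(k,3),"cradle",(h-.14*ey).round(3),proj(ps,k[2]))
print(proj(pt,[.501,-.303,.07]),proj(ps,[.501,-.303,.07]))
from mv import go; go(.501,-.303,.19,180-0)
E
```

```text
[ 0.547   0.1456 -0.2455 -3.5492] 0.8142429140608929 [ 0.3  0.5  0.2  0.  -0.2  0.1  0.4  0.5  0.6  0.   0.6 -0.5]
-14.064756232116416 [[0.465 0.166 0.17 ]
 [0.58  0.137 0.082]
 [0.596 0.133 0.228]] cradle [0.513 0.01  0.16 ] [347.62277803 245.44556276]
[336.91120444 220.01058509] [221.40281502 208.7812645 ]
t 1.5 shift [-0.4995  0.3087  0.1277] turn 0.1756 dist [-400.  247.  102.]
```

```bash
python3 - <<'E'
from h import *
ps=ctrl.snapshot("scene");pt=ctrl.snapshot("top")
for v in(209,211,213): print(tri(ps,(222.2,v),pt,(336.7,225)))
for i,(p,r) in enumerate(((ps,(195,232,205,242)),(pt,(205,246,316,357)))):
    c=cv2.resize(p["color"][r[0]:r[1],r[2]:r[3]],(370,370),interpolation=cv2.INTER_CUBIC)
    x=c if i==0 else np.hstack([x,c])
save({"color":x},"btn.png")
E
```

```text
(array([ 0.48894494, -0.3048961 ,  0.05379599]), np.float64(0.0033840069583295786))
(array([ 0.48989372, -0.3054413 ,  0.04410085]), np.float64(0.0026103638564241053))
(array([ 0.49085057, -0.30599065,  0.03432796]), np.float64(0.0018304258009107632))
```

View pics/btn.png

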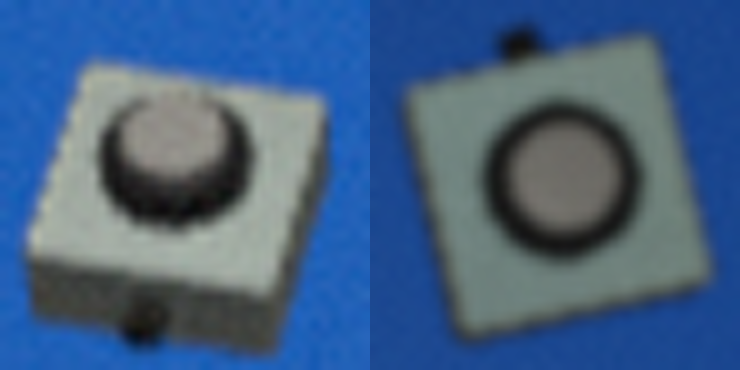

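```bash
python3 mv.py .489 -.305 .16 166
```

```text
t 1.6 shift [-0.4843  0.3104  0.1652] turn 0.3311 dist [-387.  248.  132.]
```

Call:
{"op": "send_rows", "data": {"deltas": [[[-0.04,0.026,0.0],0.07],[[-0.08,0.052,0.0],0.14],[[-0.12,0.078,0.0],0.21],[[-0.16,0.104,0.0],0.28],[[-0.2,0.13,0.0],0.33]], "gripper": 0}}

```text
clock: 2.02
tool_pos: [0.3102, -0.5045, 0.2923]
orientation: [-180.0, 0.0, 165.7]
force: [0.9, -0.7, 0.8]
opening: 0.0599
gripper_force: 0.0
```

```bash
python3 mv.py .489 -.305 .15 166
```

```text
t 2.02 shift [-0.1552  0.2967  0.1778] turn -0.0029 dist [-124.  237.  142.]
```

Call:
{"op": "send_rows", "data": {"deltas": [[[-0.02,0.04,0.01],0],[[-0.04,0.08,0.02],0],[[-0.06,0.12,0.03],0],[[-0.08,0.16,0.04],0],[[-0.1,0.2,0.05],0]]}}

```text
clock: 2.43
tool_pos: [0.4264, -0.3682, 0.2522]
orientation: [-180.0, 0.0, 166.1]
force: [0.4, -0.9, 0.3]
opening: 0.0263
gripper_force: 0.0
```

Call:
{"op": "send_rows", "data": {"deltas": [[[-0.02,0.035,0.025],0],[[-0.04,0.07,0.05],0],[[-0.055,0.097,0.08],0],[[-0.055,0.097,0.12],0],[[-0.055,0.097,0.12],0]]}}

```text
clock: 2.85
tool_pos: [0.485, -0.3026, 0.1508]
orientation: [179.9, -0.5, 166.2]
force: [-2.4, 0.4, -0.9]
opening: 0.0009
gripper_force: 0.0
```

```bash
python3 mv.py .489 -.305 .126 166; python3 - <<'E'
from h import *
p=ctrl.snapshot("wrist"); save(p,"w1.png")
f,cx,cy,Rm,t=cam(p); c=Rm@np.array([.489,-.305,.06])+t; r=np.hypot(*c[:2]); th=np.arctan2(r,c[2]); print("expect px",cx+f*th*c[0]/r,cy+f*th*c[1]/r)
E
```

```text
t 2.85 shift [-0.0058 -0.0017  0.0309] turn 0.0019 dist [-5. -1. 25.]
expect px 273.4491470559798 256.2214319369951
```

View pics/w1.png

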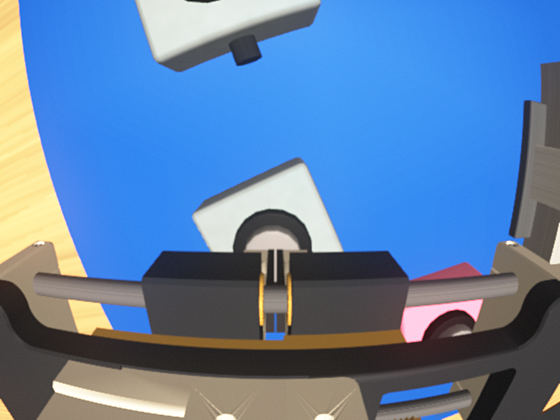

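The wrist view shows the grey button centred at about column 273, just behind the closed fingertips. This agrees with the estimate.

Call:
{"op": "send_rows", "data": {"deltas": [[[-0.005,-0.001,0.01],0],[[-0.005,-0.001,0.018],0],[[-0.005,-0.001,0.024],0],[[-0.005,-0.001,0.028],0],[[-0.005,-0.001,0.028],0]]}}

```text
clock: 3.32
tool_pos: [0.4901, -0.3071, 0.1336]
orientation: [180.0, -0.0, 166.0]
force: [-0.3, 0.4, -0.3]
opening: 0.0003
gripper_force: 0.0
```

Call:
{"op": "send_rows", "data": {"deltas": [[[0,0,0.003],0],[[0,0,0.005],0],[[0,0,0.007],0],[[0,0,0.007],0],[[0,0,0.007],0]]}}

```text
clock: 3.73
tool_pos: [0.4906, -0.3067, 0.1282]
orientation: [-180.0, -0.0, 166.1]
force: [0.9, 0.1, -0.1]
opening: 0.0004
gripper_force: 0.0
```

Call:
{"op": "send_rows", "data": {"deltas": [[[0,0,0.002],0],[[0,0,0.004],0],[[0,0,0.006],0],[[0,0,0.006],0],[[0,0,0.006],0]]}}

```text
clock: 4.15
tool_pos: [0.4907, -0.3068, 0.1235]
orientation: [-180.0, 0.0, 166.1]
force: [-1.0, 0.1, 3.6]
opening: 0.0004
gripper_force: 1.9
```

Call:
{"op": "send_rows", "data": {"deltas": [[[0,0,0.002],0],[[0,0,0.003],0],[[0,0,0.004],0],[[0,0,0.004],0],[[0,0,0.004],0]]}}

```text
clock: 4.57
tool_pos: [0.4907, -0.3068, 0.1217]
orientation: [-180.0, 0.1, 166.1]
force: [-4.1, 4.0, 16.3]
opening: -0.0001
gripper_force: 8.4
```

Call:
{"op": "send_rows", "data": {"deltas": [[[0,0,0.001],0],[[0,0,0.001],0],[[0,0,0.001],0],[[0,0,0.001],0],[[0,0,0.001],0]]}}

```text
clock: 4.98
tool_pos: [0.4908, -0.3068, 0.1216]
orientation: [-180.0, 0.1, 166.2]
force: [-6.7, 4.3, 23.5]
opening: 0.0003
gripper_force: 11.4
```

Call:
{"op": "send_rows", "data": {"deltas": [[[0,0,-0.03],0],[[0,0,-0.08],0],[[0,0,-0.13],0],[[0,0,-0.18],0],[[0,0,-0.23],0]]}}

```text
clock: 5.4
tool_pos: [0.49, -0.3065, 0.3049]
orientation: [180.0, -0.0, 166.1]
force: [1.2, -0.7, -0.2]
opening: 0.0006
gripper_force: 0.0
```

```bash
python3 mv.py .463 .166 .33 166
```

```text
t 5.4 shift [ 0.1747  0.5652 -0.0311] turn 0.0011 dist [140. 452. -25.]
```

Call:
{"op": "send_rows", "data": {"deltas": [[[0.01,0.035,-0.02],0],[[0.02,0.075,-0.03],0],[[0.035,0.115,-0.035],0],[[0.045,0.15,-0.035],0],[[0.06,0.19,-0.035],0]], "gripper": 0.55}}

```text
clock: 5.82
tool_pos: [0.4803, -0.1465, 0.3313]
orientation: [180.0, 0.0, 166.1]
force: [-0.4, 0.9, -0.7]
opening: 0.0283
gripper_force: 0.0
```

Call:
{"op": "send_rows", "data": {"deltas": [[[0.01,0.04,0],0],[[0.02,0.08,0],0],[[0.035,0.12,0],0],[[0.045,0.16,0],0],[[0.058,0.19,0],0]]}}

```text
clock: 6.23
tool_pos: [0.4717, 0.0132, 0.331]
orientation: [180.0, -0.0, 166.1]
force: [1.0, 0.2, -0.2]
opening: 0.0481
gripper_force: 0.0
```

Call:
{"op": "send_rows", "data": {"deltas": [[[0.01,0.04,0],0],[[0.02,0.08,0],0],[[0.035,0.12,0],0],[[0.045,0.16,0],0],[[0.056,0.185,0],0]]}}

```text
clock: 6.65
tool_pos: [0.4638, 0.1681, 0.3309]
orientation: [180.0, -0.0, 166.2]
force: [0.6, 0.1, 1.0]
opening: 0.0484
gripper_force: 0.0
```

```bash
python3 mv.py .465 .166 .26 166; python3 - <<'E'
from h import *
p=ctrl.snapshot("wrist"); save(p,"w2.png")
f,cx,cy,Rm,t=cam(p)
for X in([.465,.166,.17],[.547,.1456,.16],[.596,.133,.228]):
    c=Rm@np.array(X)+t; r=np.hypot(*c[:2]); th=np.arctan2(r,c[2]); print("expect px",cx+f*th*c[0]/r,cy+f*th*c[1]/r)
print([(px(d),d["conf"]) for d in ctrl.boxes_of(p,"knob_a")])
E
```

```text
t 6.65 shift [-0.0021 -0.0022  0.0886] turn 0.0018 dist [-2. -2. 71.]
expect px 273.3731463034187 217.10154537146232
expect px 273.45866260391614 299.49433253356483
expect px 272.81015124872533 389.02957144740805
[(array([184.8  , 245.784]), 0.9)]
```

View pics/w2.png

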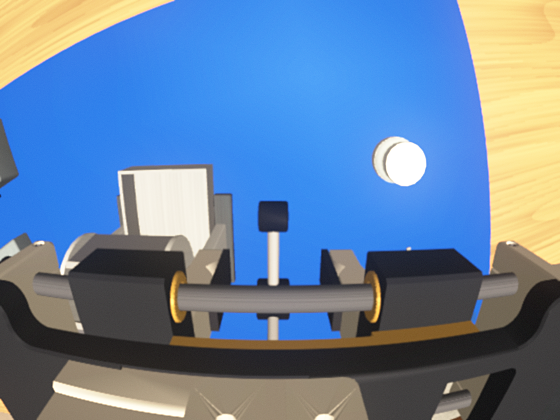

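The wrist view shows knob_a at (273,216), exactly where predicted and centred between the fingers. I'll descend and pinch it.

Call:
{"op": "send_rows", "data": {"deltas": [[[-0.002,-0.002,0.03],0],[[-0.002,-0.002,0.06],0],[[-0.002,-0.002,0.09],0],[[-0.002,-0.002,0.115],0],[[-0.002,-0.002,0.13],0]]}}

```text
clock: 7.17
tool_pos: [0.4641, 0.1624, 0.2247]
orientation: [-179.9, -0.1, 166.1]
force: [-0.0, -0.7, -0.2]
opening: 0.0484
gripper_force: 0.0
```

Call:
{"op": "send_rows", "data": {"deltas": [[[0,0,0],0],[[0,0,0],0],[[0,0,0],0],[[0,0,0],0],[[0,0,0],0]], "gripper": 0}}

```text
clock: 7.58
tool_pos: [0.4662, 0.1654, 0.2287]
orientation: [179.7, 0.1, 166.1]
force: [0.7, 7.6, -3.1]
opening: 0.0237
gripper_force: 30.0
```

```bash
cat > arc.py <<'E'
from h import *
import sys
# arc rows: knob angle a0 -> a1, n rows, shifts from pose at a0 in tool units (tool x = -cradle x, tool z = -z)
a0,a1,n=map(float,sys.argv[1:4]); a=np.radians(np.linspace(a0,a1,int(n)+1)); p=np.c_[-np.cos(a),np.zeros(len(a)),-np.sin(a)]*.085/.8
for c in range(0,int(n),5): print([[list(map(float,(p[c+k]-p[c]).round(3))),0] for k in range(1,6)])
E
python3 arc.py 171 21 50; python3 -c "
from h import *
o=ctrl.get_obs();print(o['clock'],o['tool_pos'],o['opening'],o['gripper_force'],o['orientation'])"
```

```text
[[[-0.001, 0.0, -0.005], 0], [[-0.002, 0.0, -0.011], 0], [[-0.004, 0.0, -0.016], 0], [[-0.006, 0.0, -0.021], 0], [[-0.008, 0.0, -0.027], 0]]
[[[-0.002, 0.0, -0.005], 0], [[-0.005, 0.0, -0.01], 0], [[-0.008, 0.0, -0.015], 0], [[-0.011, 0.0, -0.019], 0], [[-0.014, 0.0, -0.024], 0]]
[[[-0.004, 0.0, -0.004], 0], [[-0.007, 0.0, -0.008], 0], [[-0.011, 0.0, -0.012], 0], [[-0.016, 0.0, -0.016], 0], [[-0.02, 0.0, -0.019], 0]]
[[[-0.005, 0.0, -0.003], 0], [[-0.009, 0.0, -0.006], 0], [[-0.014, 0.0, -0.009], 0], [[-0.019, 0.0, -0.011], 0], [[-0.024, 0.0, -0.013], 0]]
[[[-0.005, 0.0, -0.002], 0], [[-0.011, 0.0, -0.003], 0], [[-0.016, 0.0, -0.005], 0], [[-0.021, 0.0, -0.006], 0], [[-0.027, 0.0, -0.006], 0]]
[[[-0.006, 0.0, -0.0], 0], [[-0.011, 0.0, -0.001], 0], [[-0.017, 0.0, -0.0], 0], [[-0.022, 0.0, 0.0], 0], [[-0.028, 0.0, 0.001], 0]]
[[[-0.005, 0.0, 0.001], 0], [[-0.011, 0.0, 0.002], 0], [[-0.016, 0.0, 0.004], 0], [[-0.021, 0.0, 0.006], 0], [[-0.027, 0.0, 0.008], 0]]
[[[-0.005, 0.0, 0.002], 0], [[-0.01, 0.0, 0.005], 0], [[-0.015, 0.0, 0.008], 0], [[-0.019, 0.0, 0.011], 0], [[-0.024, 0.0, 0.014], 0]]
[[[-0.004, 0.0, 0.004], 0], [[-0.008, 0.0, 0.007], 0], [[-0.012, 0.0, 0.011], 0], [[-0.016, 0.0, 0.016], 0], [[-0.019, 0.0, 0.02], 0]]
[[[-0.003, 0.0, 0.005], 0], [[-0.006, 0.0, 0.009], 0], [[-0.009, 0.0, 0.014], 0], [[-0.011, 0.0, 0.019], 0], [[-0.013, 0.0, 0.024], 0]]
7.5833 [0.46616941 0.16543572 0.22868832] 0.023653009652773387 29.99958425760269 [1.79690641e+02 1.18538542e-01 1.66098473e+02]
```

Call:
{"op": "send_rows", "data": {"deltas": [[[-0.001,0,-0.005],0],[[-0.002,0,-0.011],0],[[-0.004,0,-0.016],0],[[-0.006,0,-0.021],0],[[-0.008,0,-0.027],0]]}}

```text
clock: 8.0
tool_pos: [0.4721, 0.164, 0.2496]
orientation: [179.7, 0.1, 166.1]
force: [5.2, 8.6, -9.1]
opening: 0.0238
gripper_force: 30.0
```

Call:
{"op": "send_rows", "data": {"deltas": [[[-0.002,0,-0.005],0],[[-0.005,0,-0.01],0],[[-0.008,0,-0.015],0],[[-0.011,0,-0.019],0],[[-0.014,0,-0.024],0]]}}

```text
clock: 8.42
tool_pos: [0.4829, 0.1613, 0.2685]
orientation: [179.7, 0.1, 166.1]
force: [5.5, 6.1, -11.8]
opening: 0.0238
gripper_force: 30.0
```

Call:
{"op": "send_rows", "data": {"deltas": [[[-0.004,0,-0.004],0],[[-0.007,0,-0.008],0],[[-0.011,0,-0.012],0],[[-0.016,0,-0.016],0],[[-0.02,0,-0.019],0]]}}

```text
clock: 8.83
tool_pos: [0.4979, 0.1575, 0.2837]
orientation: [179.7, -0.0, 166.1]
force: [-0.4, 10.3, -6.1]
opening: 0.0239
gripper_force: 30.0
```

Tracking the arc well, with forces still small.

Call:
{"op": "send_rows", "data": {"deltas": [[[-0.005,0,-0.003],0],[[-0.009,0,-0.006],0],[[-0.014,0,-0.009],0],[[-0.019,0,-0.011],0],[[-0.024,0,-0.013],0]]}}

```text
clock: 9.25
tool_pos: [0.5162, 0.1529, 0.2943]
orientation: [179.7, -0.0, 166.1]
force: [-3.3, 11.0, -0.6]
opening: 0.0236
gripper_force: 30.0
```

Call:
{"op": "send_rows", "data": {"deltas": [[[-0.005,0,-0.002],0],[[-0.011,0,-0.003],0],[[-0.016,0,-0.005],0],[[-0.021,0,-0.006],0],[[-0.027,0,-0.006],0]]}}

```text
clock: 9.67
tool_pos: [0.5374, 0.1476, 0.3]
orientation: [179.7, 0.0, 166.1]
force: [-5.1, 8.0, 6.4]
opening: 0.0235
gripper_force: 30.0
```

Call:
{"op": "send_rows", "data": {"deltas": [[[-0.006,0,0],0],[[-0.011,0,0],0],[[-0.017,0,0],0],[[-0.022,0,0],0],[[-0.028,0,0.001],0]]}}

```text
clock: 10.08
tool_pos: [0.5596, 0.142, 0.3]
orientation: [179.7, 0.1, 166.1]
force: [-3.4, 7.0, 7.5]
opening: 0.0239
gripper_force: 30.0
```

```bash
cat > ang.py <<'E'
from h import *
o=ctrl.get_obs(); yaw=-.2455; d=o["tool_pos"]-[.547,.1456,.16+.058]; x=d@[np.cos(yaw),np.sin(yaw),0]
print(o["clock"],"angle",np.degrees(np.arctan2(d[2],x)),"r",np.hypot(x,d[2]),"dy",d@[-np.sin(yaw),np.cos(yaw),0],o["force"].round(1))
E
python3 ang.py
```

```text
10.0833 angle 80.90906371944828 r 0.08308154820716039 dy -0.0003758394100928539 [-3.4  7.   7.5]
```

Call:
{"op": "send_rows", "data": {"deltas": [[[-0.005,0,0.001],0],[[-0.011,0,0.002],0],[[-0.016,0,0.004],0],[[-0.021,0,0.006],0],[[-0.027,0,0.008],0]]}}

```text
clock: 10.5
tool_pos: [0.5813, 0.1366, 0.2944]
orientation: [179.7, 0.2, 166.2]
force: [-2.2, 5.7, 7.4]
opening: 0.0235
gripper_force: 30.0
```

Call:
{"op": "send_rows", "data": {"deltas": [[[-0.005,0,0.002],0],[[-0.01,0,0.005],0],[[-0.015,0,0.008],0],[[-0.019,0,0.011],0],[[-0.024,0,0.014],0]]}}

```text
clock: 10.92
tool_pos: [0.6006, 0.1318, 0.2837]
orientation: [179.7, 0.3, 166.2]
force: [0.3, 4.9, 7.9]
opening: 0.0236
gripper_force: 30.0
```

Call:
{"op": "send_rows", "data": {"deltas": [[[-0.004,0,0.004],0],[[-0.008,0,0.007],0],[[-0.012,0,0.011],0],[[-0.016,0,0.016],0],[[-0.019,0,0.02],0]]}}

```text
clock: 11.33
tool_pos: [0.6167, 0.1278, 0.2684]
orientation: [179.7, 0.5, 166.2]
force: [4.3, 1.6, 11.1]
opening: 0.024
gripper_force: 30.0
```

Call:
{"op": "send_rows", "data": {"deltas": [[[-0.003,0,0.005],0],[[-0.006,0,0.009],0],[[-0.009,0,0.014],0],[[-0.011,0,0.019],0],[[-0.013,0,0.024],0]]}}

```text
clock: 11.75
tool_pos: [0.6282, 0.1249, 0.2502]
orientation: [179.7, 0.7, 166.2]
force: [9.8, -1.3, 11.1]
opening: 0.0237
gripper_force: 30.0
```

```bash
python3 ang.py; python3 arc.py 21 -26 20
```

```text
11.75 angle 21.044358242796292 r 0.08977648453109245 dy -0.000302465685550697 [ 9.8 -1.3 11.1]
[[[-0.001, 0.0, 0.004], 0], [[-0.003, 0.0, 0.008], 0], [[-0.004, 0.0, 0.012], 0], [[-0.005, 0.0, 0.017], 0], [[-0.006, 0.0, 0.021], 0]]
[[[-0.001, 0.0, 0.004], 0], [[-0.001, 0.0, 0.009], 0], [[-0.001, 0.0, 0.013], 0], [[-0.001, 0.0, 0.017], 0], [[-0.001, 0.0, 0.022], 0]]
[[[0.0, 0.0, 0.004], 0], [[0.001, 0.0, 0.009], 0], [[0.001, 0.0, 0.013], 0], [[0.002, 0.0, 0.017], 0], [[0.003, 0.0, 0.022], 0]]
[[[0.001, 0.0, 0.004], 0], [[0.002, 0.0, 0.008], 0], [[0.004, 0.0, 0.012], 0], [[0.006, 0.0, 0.016], 0], [[0.007, 0.0, 0.02], 0]]
```

Call:
{"op": "send_rows", "data": {"deltas": [[[-0.001,0,0.004],0],[[-0.003,0,0.008],0],[[-0.004,0,0.012],0],[[-0.005,0,0.017],0],[[-0.006,0,0.021],0]]}}

```text
clock: 12.17
tool_pos: [0.634, 0.1235, 0.2339]
orientation: [179.7, 0.8, 166.2]
force: [11.6, -3.9, 11.4]
opening: 0.0235
gripper_force: 30.0
```

Call:
{"op": "send_rows", "data": {"deltas": [[[-0.001,0,0.004],0],[[-0.001,0,0.009],0],[[-0.001,0,0.013],0],[[-0.001,0,0.017],0],[[-0.001,0,0.022],0]]}}

```text
clock: 12.58
tool_pos: [0.6361, 0.123, 0.2168]
orientation: [179.7, 0.9, 166.2]
force: [17.7, -7.4, 9.4]
opening: 0.0235
gripper_force: 30.0
```

```bash
python3 ang.py
```

```text
12.5833 angle -0.7224707867949234 r 0.09192027502678876 dy -0.0002569910219705201 [17.7 -7.4  9.4]
```

Call:
{"op": "send_rows", "data": {"deltas": [[[0,0,0],0],[[0,0,0],0],[[0,0,0],0],[[0,0,0],0],[[0,0,0],0]], "gripper": 0.55}}

```text
clock: 13.0
tool_pos: [0.6287, 0.1231, 0.2105]
orientation: [-180.0, -0.0, 166.1]
force: [1.1, -0.4, -0.4]
opening: 0.0473
gripper_force: 0.0
```

Call:
{"op": "send_rows", "data": {"deltas": [[[0,0,-0.01],0],[[0,0,-0.03],0],[[0,0,-0.06],0],[[0,0,-0.09],0],[[0,0,-0.12],0]]}}

```text
clock: 13.42
tool_pos: [0.6288, 0.123, 0.3081]
orientation: [-180.0, -0.0, 166.1]
force: [0.3, 0.7, 0.3]
opening: 0.0483
gripper_force: 0.0
```

```bash
python3 - <<'E'
from h import *
s=ctrl.snapshot("scene"); w=ctrl.snapshot("wrist"); print(s["color"].shape)
c=cv2.resize(s["color"][190:290,260:390],(468,360),interpolation=cv2.INTER_CUBIC)
d=w["color"][60:420,100:430]
save({"color":np.hstack([c,d])},"m1.png")
yaw=-.2455;ex=np.array([np.cos(yaw),np.sin(yaw),0]);h=np.array([.547,.1456,.16])
for a in(5,0,-5,-10):
    X=h+.085*(np.cos(np.radians(a))*ex+np.sin(np.radians(a))*np.array([0,0,1])); print(a,(proj(s,X)-[260,190])*3.6)
E
python3 ang.py
```

```text
(420, 560, 3)
5 [282.94327388 273.30123488]
0 [281.61712197 278.74123118]
-5 [280.73103321 283.57628069]
-10 [280.28708953 287.7738793 ]
13.5167 angle 47.412546991062165 r 0.12782048109857969 dy -0.0011369755662600535 [ 0.  -0.5 -0.6]
```

View pics/m1.png

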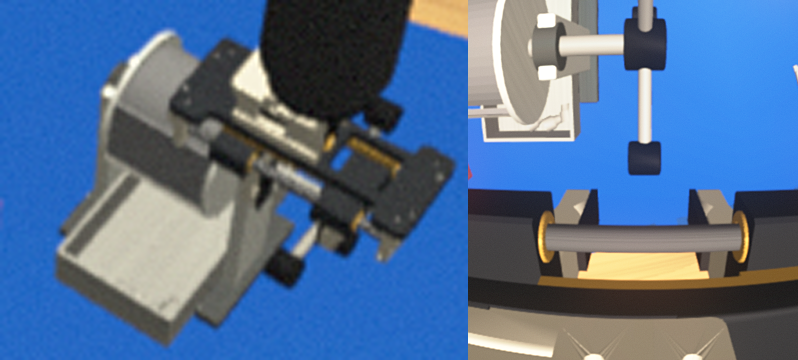

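The picture shows knob_a level on the far side, free of the fingers. From here I'll push it down with closed fingers, offset outwards so the gripper's body stays clear of the drum.

Call:
{"op": "send_rows", "data": {"deltas": [[[0.003,0.012,0],0],[[0.003,0.025,0],0],[[0.003,0.025,0],0],[[0.003,0.025,0],0],[[0.003,0.025,0.01],0]], "gripper": 0}}

```text
clock: 13.93
tool_pos: [0.6319, 0.1435, 0.299]
orientation: [180.0, 0.1, 166.2]
force: [-0.4, -0.7, 0.1]
opening: 0.0202
gripper_force: 0.0
```

Call:
{"op": "send_rows", "data": {"deltas": [[[0,0,0.015],0],[[0,0,0.03],0],[[0,0,0.04],0],[[0,0,0.05],0],[[0,0,0.055],0]]}}

```text
clock: 14.35
tool_pos: [0.631, 0.1426, 0.2526]
orientation: [-179.9, -0.1, 166.1]
force: [-0.5, -1.3, 1.7]
opening: 0.0005
gripper_force: 1.3
```

Call:
{"op": "send_rows", "data": {"deltas": [[[0,0,0.005],0],[[0,0,0.01],0],[[0,0,0.015],0],[[0,0,0.02],0],[[0,0,0.025],0]]}}

```text
clock: 14.77
tool_pos: [0.6321, 0.1431, 0.235]
orientation: [179.9, 0.1, 166.1]
force: [2.2, -1.0, 2.8]
opening: 0.0001
gripper_force: 1.5
```

Call:
{"op": "send_rows", "data": {"deltas": [[[0,0,0.005],0],[[0.001,0,0.01],0],[[0.001,0,0.015],0],[[0.001,0,0.02],0],[[0.002,0,0.025],0]]}}

```text
clock: 15.18
tool_pos: [0.6299, 0.1436, 0.2141]
orientation: [180.0, -0.0, 166.1]
force: [1.5, 0.6, 2.2]
opening: 0.0003
gripper_force: 1.2
```

Call:
{"op": "send_rows", "data": {"deltas": [[[0.001,0,0.005],0],[[0.002,0,0.01],0],[[0.003,0,0.015],0],[[0.003,0,0.019],0],[[0.003,0,0.019],0]]}}

```text
clock: 15.6
tool_pos: [0.6268, 0.144, 0.1982]
orientation: [-180.0, -0.1, 166.1]
force: [-0.8, 1.5, 0.8]
opening: 0.0004
gripper_force: 0.8
```

Call:
{"op": "send_rows", "data": {"deltas": [[[-0.005,0,-0.02],0],[[-0.01,0,-0.06],0],[[-0.01,0,-0.11],0],[[-0.01,0,-0.16],0],[[-0.01,0,-0.21],0]]}}

```text
clock: 16.02
tool_pos: [0.6346, 0.1416, 0.3684]
orientation: [-179.9, -0.1, 166.1]
force: [1.4, 0.0, -0.2]
opening: 0.0004
gripper_force: 0.0
```

Call:
{"op": "send_rows", "data": {"deltas": [[[0,0.04,0],0],[[0,0.08,0],0],[[0,0.12,0],0],[[0,0.16,0],0],[[0,0.16,0],0]]}}

```text
clock: 16.43
tool_pos: [0.6662, 0.2708, 0.3648]
orientation: [-179.9, -0.1, 166.3]
force: [-1.7, -0.5, -1.5]
opening: 0.0005
gripper_force: 0.0
```

Call:
{"op": "send_rows", "data": {"deltas": [[[0.04,0,0],0],[[0.08,0,0],0],[[0.12,0,0],0],[[0.16,0,0],0],[[0.2,0,0],0]]}}

```text
clock: 16.85
tool_pos: [0.509, 0.3044, 0.3664]
orientation: [-179.9, -0.1, 166.1]
force: [0.2, -0.4, -0.4]
opening: 0.0003
gripper_force: 0.0
```

```bash
python3 - <<'E'
from h import *
s=ctrl.snapshot("scene"); t=ctrl.snapshot("top")
c=cv2.resize(s["color"][190:290,260:390],(520,400),interpolation=cv2.INTER_CUBIC)
d=cv2.resize(t["color"][165:265,200:270],(280,400),interpolation=cv2.INTER_CUBIC)
save({"color":np.hstack([c,d])},"m2.png")
yaw=-.2455;ex=np.array([np.cos(yaw),np.sin(yaw),0]);h=np.array([.547,.1456,.16])
for J in(-12,0,12):
  for b in(-30,90,210):
    a=np.radians(b-J); X=h+.085*(np.cos(a)*ex+np.sin(a)*np.array([0,0,1])); print(J,b,((proj(s,X)-[260,190])*4).round())
print([(px(q).round(1),round(q["conf"],2),onz(s,px(q),.015).round(3)) for q in ctrl.boxes_of(s,"nozzle1_center")])
E
```

```text
-12 -30 [312. 326.]
-12 90 [403. 145.]
-12 210 [406. 217.]
0 -30 [314. 331.]
0 90 [391. 160.]
0 210 [415. 197.]
12 -30 [319. 332.]
12 90 [378. 178.]
12 210 [424. 178.]
[]
```

View pics/m2.png

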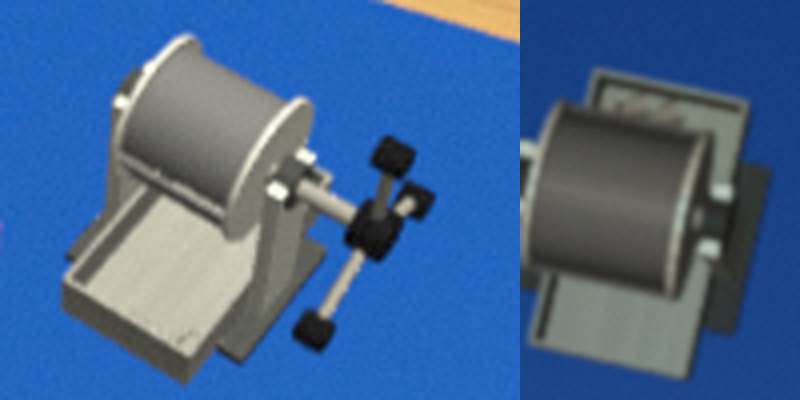

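```bash
python3 - <<'E'
from h import *
cr=np.array([.513,.010]);yaw=-.2455;E=np.array([[np.cos(yaw),np.sin(yaw)],[-np.sin(yaw),np.cos(yaw)]])
for n in("scene","top","wrist"):
    p=ctrl.snapshot(n)
    for q in ctrl.cut_out(p,"nozzle1_center"):
        X=onz(p,px(q),.013,n=="wrist"); print(n,px(q).round(1),round(q["conf"],2),q["pixels"].sum(),"cradle",(E@(X[:2]-cr)).round(3))
E
python3 mv.py .7 .20 .30 166
```

```text
top [221.3 215.3] 0.36 4477 cradle [0.012 0.032]
wrist [ 76.9 239.3] 0.39 6355 cradle [ 0.029 -0.05 ]
t 17.3 shift [-0.2602 -0.0697  0.0833] turn 0.0004 dist [-208.  -56.   67.]
```

Call:
{"op": "send_rows", "data": {"deltas": [[[-0.05,0,0],0],[[-0.1,0,0],0],[[-0.15,0,0],0],[[-0.2,0,0],0],[[-0.25,0,0],0]]}}

```text
clock: 17.72
tool_pos: [0.7073, 0.2554, 0.3666]
orientation: [-180.0, -0.0, 166.1]
force: [-0.3, 1.8, -0.2]
opening: 0.0005
gripper_force: 0.0
```

```bash
python3 mv.py .707 -.039 .27 166
```

```text
t 17.72 shift [-0.0883 -0.3571  0.1209] turn 0.0007 dist [ -71. -286.   97.]
```

Call:
{"op": "send_rows", "data": {"deltas": [[[-0.02,-0.04,0],0],[[-0.04,-0.08,0],0],[[-0.06,-0.12,0],0],[[-0.08,-0.16,0],0],[[-0.088,-0.2,0],0]]}}

```text
clock: 18.13
tool_pos: [0.7364, 0.0816, 0.3654]
orientation: [-179.9, -0.1, 166.0]
force: [-1.2, -0.7, -0.4]
opening: 0.0005
gripper_force: 0.0
```

Call:
{"op": "send_rows", "data": {"deltas": [[[0,-0.04,0],0],[[0,-0.08,0.03],0],[[0,-0.12,0.06],0],[[0,-0.157,0.09],0],[[0,-0.157,0.12],0]]}}

```text
clock: 18.55
tool_pos: [0.7035, -0.0431, 0.2703]
orientation: [-180.0, -0.0, 165.8]
force: [1.1, 0.5, 0.1]
opening: 0.0005
gripper_force: 0.0
```

Call:
{"op": "send_rows", "data": {"deltas": [[[0,0,0.01],0],[[0,0,0.02],0],[[0,0,0.03],0],[[0,0,0.03],0],[[0,0,0.03],0]]}}

```text
clock: 18.97
tool_pos: [0.7053, -0.0366, 0.2478]
orientation: [-180.0, 0.0, 166.2]
force: [-0.4, 0.6, -0.3]
opening: 0.0002
gripper_force: 0.0
```

```bash
python3 - <<'E'
from h import *
cr=np.array([.513,.010]);yaw=-.2455;E=np.array([[np.cos(yaw),np.sin(yaw)],[-np.sin(yaw),np.cos(yaw)]])
p=ctrl.snapshot("wrist"); save({"color":cv2.resize(p["color"][:300],(800,429))},"w3.png"); print(-cam(p)[3].T@cam(p)[4])
for q in ctrl.cut_out(p,"nozzle1_center"):
    X=onz(p,px(q),.013,True); print(px(q).round(1),round(q["conf"],2),q["pixels"].sum(),"cradle",(E@(X[:2]-cr)).round(3))
E
```

```text
[ 0.63025126 -0.01872212  0.34052352]
[276.9  84.3] 0.67 284 cradle [0.086 0.003]
```

View pics/w3.png

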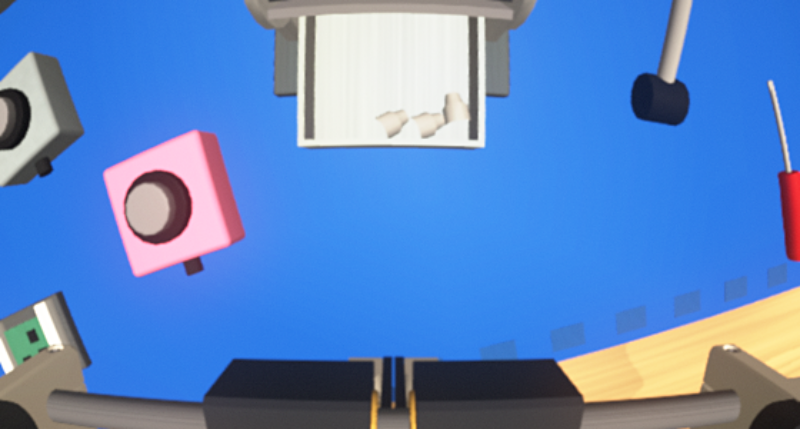

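All three nozzles, at about (392,123), (428,123) and (456,107), lie in the far end of the tray inside its walls. The arm is clear of everything, so I'll hand in.

```bash
python3 -c "
from plant import ctrl
print(ctrl.close_job())"
```

```text
the job is handed in; nothing more can be done
None
```

The job is handed in, with no verdict returned: I pressed the stop button to its end stop and released it before turning the drum, the drum's open face now points down within about 2–3°, all three nozzles lie in the tray, and nothing I saw suggests the tin, screwdriver or board holder was touched.

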